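# Feed the charm tray through the flap of the curing box

## Robot

A 6-joint arm with a two-finger parallel gripper is mounted at the origin on the work surface. World frame = base frame: x ahead of the robot, y to its left, z up, the work surface at z = 0. Lengths are in m, angles in degrees, forces in N, time in s.
With the tool pointing down it reaches from about 0.4 to 0.825 m from the base axis. Payload 7 kg.
Tool frame: the origin (TCP) lies between the finger pads; the fingertips stand 22 mm ahead of it and the grasp point (between the pads) lies 3 mm ahead of it; z points along the fingers, y is the direction in which the jaws open and shut (so a half turn about z gives the same grasp; the last joint's range is limited). The gripper opens to 88 mm and grips with 3 to 60 N. Pads are 19 mm wide; open, the fingers measure 130 mm over their backs; the gripper's body (78 mm by 193 mm) begins 47 mm behind the grasp point.
Start: joints at [84.231, 20.546, 0.682, 0, -70.136, -16.507], TCP at [0.256, 0.625, 0.249] pointing down, gripper open.
Joint ranges: [-176.03, 176.03], [-82.01, 121.73], [-58.28, 71.71], [-173.87, 95.51], [-174.79, -0.11], [-173.66, 173.66]. Speed limits (degrees/s): [136.94, 136.94, 172.46, 180, 180, 180].

## Interface

Orientations are given as [roll, pitch, yaw] about the fixed x, y, z axes, in that order (R = Rz(yaw) Ry(pitch) Rx(roll)).
In Python, from plant import telemetry, cams, r gives the robot as it stands.
- The arm moves only by the tool carry_out, never from a script. Its argument "commands" is one flat list of numbers, 5 for each row, row after row: the shift along the world's x, y, z as a fraction of full scale, then the turn about the world's z as a fraction of full scale, then the gripper's target within -1 to 1 (shut at 1, half-way at 0, fully open at -1). In form: [x, y, z, turn, claw, x, y, z, turn, claw, ...]. A call has 1 to 8 rows; each row shifts and turns the commanded pose from where the row before left it; what a row does not reach is not made up. Full scale, the value 1, is 0.04 m for a shift and 4 degrees for a turn. A row lasts 1/10 s, in which the tool goes at most 50 mm and 8.59 degrees, less where a joint would pass 70% of its speed; a pose out of reach is approached as far as the arm can. A call with a number of a shift or a turn outside -1 to 1 is refused whole. A call with a gripper value outside its range is refused whole. The fingers move at their own pace and stop on an object; "grip_force" is the grip in N (left out, the last holds). Time passes only in rows, so rows that do not move let the fingers close. It gives the time, the measured TCP pose, the force and the opening at its end, in the units of the state.
- telemetry.get_state(): the state, without advancing time (a new reading comes with each control period).
- cams.capture(name): name is "scene" or "top" or "wrist"; returns a dict with "frame" (400x640x3 uint8, red, green, blue), "camera_matrix" (3x3 intrinsics, pixels), "camera_from_world" (4x4, takes a point from world to camera coordinates); the wrist camera has in their place "mount" (4x4, takes a point from camera to tool coordinates, whose origin is the TCP and whose axes are the flange's). Camera axes: x right, y down, z forward; pixel columns grow to the right and rows downward; lengths in m; the calibration is good to about 2 mm. A picture is of the moment at which its call begins: read the wrist's pose just before it. There is no depth.
- r.close_job(): hands the job in, once; it reports no verdict.
The state is a dict: "time_s": time; "joints": joint angles; "qd": joint speeds; "joint_torque": joint torques, N m; "tcp_pos": TCP position; "eef_rot": TCP orientation; "contact_force": force on the tool from outside, world axes, zero at the start; "moment": the same for the moment, N m; "gripper_width": finger opening in m.
Only numpy, scipy, OpenCV 4.12 (cv2) and the standard library are available. Lean on these libraries where they do the work, as an engineer would, in place of code of your own. Each camera call takes 0.05 s, during which the arm holds its last target. There are 200 camera calls.

## Task

Two feed lanes lead side by side into the curing box, one holding a rectangular tray with three charms in it, the other an empty round dish. With the fingertips, push the rectangular tray along its lane and through the hanging flap until it has dropped flat onto the lower floor inside, then draw the fingers back out so that the flap swings shut behind it. Do not grip, lift or tip anything over, and leave the round dish and everything else on the table where it stands.

Things in the scene. Friction and masses are not known exactly. Their poses are not given: they have to be found in the camera images.
- box: White curing box, clear roof, fixed. Origin: on the table midway between the two lanes, under the plane of the shut flaps; x runs along the lanes into the box (about world -y), y to the left of that way (away from the robot), z up. All box-frame values in mm: feed deck top z 30, from x -180 (open end) to x +4, where it steps straight down to the floor inside (top z 8), which ends at a back wall at x 131.
- lane_left (a point): Point on the deck's top at the middle of the left (farther from the robot) lane's opening (box frame x 0, y +40, z 30), axes as the box. The lane is 64 wide between guide rails 10 high (8 wide outside, 16 between the lanes); the opening too is 64 wide. Over it is a lintel, z 112 to 118, x -3 to 5, then the roof.
- lane_right (a point): The same point of the right (nearer) lane (box frame x 0, y -40, z 30). Lamp housings beside the openings: y 72 to 130 either side, x from -3, top z 118.
- floor_in (a point): Point on the lower floor inside, 22 below the deck, at its edge by the step (box frame x 4, y 0, z 8). A tray pushed over the step tips nose down by about 0.3 rad, slides on, and falls flat once its rear is past the step. For that the fingertips must reach 10 to 35 mm beyond the flap's plane, just above the deck: tilt the fingers 30 to 45 degrees, tips leading into the box, to clear the lintel.
- flap_left (a joint): Hanging flap of the left lane, a grey plate 60 wide, 72 high, 4 thick, 60 g, pivoted on a rod along its upper edge (box frame x 0, z 108); its lower edge hangs 6 above the deck. 0 rad = hanging shut; it swings only inwards, to 1.35 rad, and falls shut by itself within a second. It can be pushed open by the tray (held at about 0.6 rad by the tray's top) and rests on whatever is under it.
- flap_right (a joint): The same flap of the right lane.
- tray: Rectangular aluminium tray, open on top, 70 long (x, along the lane) by 56 wide (y) by 18 high, walls 4 thick, 120 g (varies by 30 %), with three small clay charms fixed inside below its rim. Origin: centre of its underside. It starts on the deck in either lane, its long side nearly along the lane, with 4 mm of play to either rail.
- dish: Empty round aluminium dish, 56 in diameter, 18 high, standing in the other lane; leave it alone. Origin: centre of its underside.
- glue: Bystander: cream glue bottle with a black nozzle, 42 in diameter, 105 high. Origin: centre of its underside.
- jar: Bystander: clear jar with a lime lid, 58 in diameter, 58 high, standing beside the lanes. Origin: centre of its underside.
- cup: Bystander: little black bowl, 44 in diameter, 16 high. Origin: centre of its underside.
- cutter: Bystander: steel ring cutter, 48 in diameter, 22 high, beside the lanes. Origin: centre of its underside.
- tube_a: Bystander: paint tube lying flat, 105 long, 33 wide, 22 high, yellow band. Origin: middle of its underside.
- tube_b: Bystander: paint tube lying flat, same size, black band. Origin: middle of its underside.
- squeeze: Bystander: small squeeze bottle with an orange tip, 34 in diameter, 75 high. Origin: centre of its underside.
Things that resemble listed ones, but are neither listed nor needed, are in the scene too. Leave any turquoise look-alike of the tray alone.

How it is judged:
By the outcome, as a careful person would: the job done as asked, in the order asked, and still so for the second after the job is handed in, with the robot touching nothing.
It also fails if it takes over 43 s, if anything falls off the work surface, if the arm or the gripper's body presses on something with over 40 N, if the wrist force passes 120 N, or if a joint passes its speed limit or range.

## Working session

There is one attempt and no reset: what is moved stays moved. The work goes in short steps, Python scripts to look and compute and a tool call to move; the robot and the scene stay as the last step left them, time stands still between calls to the robot, and variables do not carry over. Pictures are saved under pics/ and viewed, about 8 in all and at most 12, crops included, and the job is handed in when it is done.

Besides the shell and the picture viewer there is one more tool, called after "Emit:" in YAML: its name, and indented under it one key for each argument. carry_out: Moves the arm, as the interface text tells. Shift numbers are shares of 0.04 m and turn numbers shares of 4 degrees, none past 1 either way. Its arguments: {"type":"object","properties":{"commands":{"type":"array"},"grip_force":{"type":"number"}},"required":["commands"]}

```bash
mkdir -p pics; ls; python3 - <<'E'
from plant import telemetry,cams
import cv2,numpy as np
s=telemetry.get_state();print(s)
for n in("scene","top"):
    d=cams.capture(n);cv2.imwrite(f"pics/{n}0.png",d["frame"][:,:,::-1]);print(n,d["camera_matrix"].tolist(),np.round(d["camera_from_world"],4).tolist())
    np.savez(f"pics/{n}0.npz",**d)
E
```

```text
pics
{'time_s': 0.0, 'joints': array([ 8.42315307e+01,  2.05944081e+01,  6.33829041e-01, -1.99790935e-02,
       -7.01337720e+01, -1.65074545e+01]), 'qd': array([-0.14278832, -0.02452931,  0.09293072,  0.028323  ,  0.07504882,
        0.0034163 ]), 'joint_torque': array([-2.07930789e-03, -5.82718277e+01,  2.93066365e+01,  6.99753195e+00,
        7.07507323e-03, -1.52584389e-04]), 'tcp_pos': array([0.25571707, 0.62421343, 0.24758994]), 'eef_rot': array([ 1.79904201e+02, -8.80432822e-03, -2.22827213e+01]), 'contact_force': array([0.22176435, 0.20608107, 0.05812342]), 'moment': array([-0.01264634,  0.03009129, -0.02125512]), 'gripper_width': 0.08747566605651443}
scene [[384.6565068714291, 0.0, 323.0924601510667], [0.0, 384.6565068714291, 199.26631516701536], [0.0, 0.0, 1.0]] [[-0.8664, 0.4993, -0.0027, 0.4594], [0.2894, 0.4977, -0.8176, -0.0712], [-0.4069, -0.7092, -0.5757, 1.1698], [0.0, 0.0, 0.0, 1.0]]
top [[364.62391978133223, 0.0, 321.95847845196363], [0.0, 364.62391978133223, 196.7931337891767], [0.0, 0.0, 1.0]] [[0.0008, -1.0, -0.0098, 0.0269], [-0.9921, 0.0005, -0.1251, 0.5605], [0.1251, 0.0098, -0.9921, 1.0842], [0.0, 0.0, 0.0, 1.0]]
```

View pics/scene0.png

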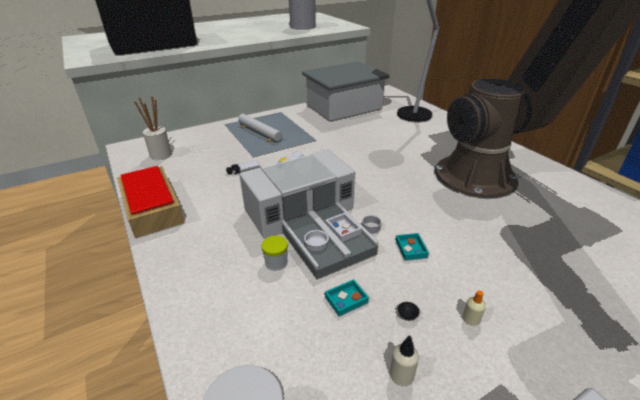

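View pics/top0.png

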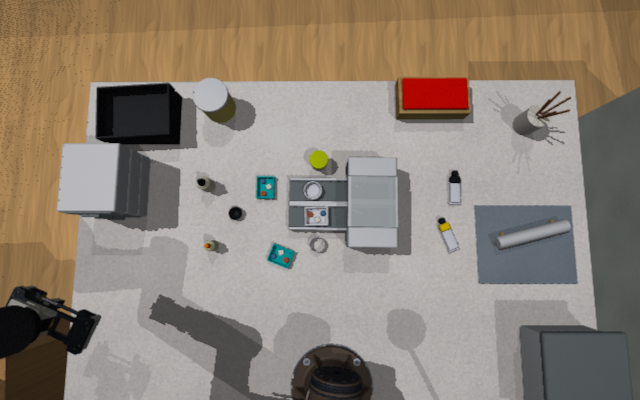

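The scene view shows the tray with charms at (343,226) and the dish at (316,240). The top view shows the tray at (317,216) in the nearer (right) lane and the dish at (314,190). The turquoise look-alikes are at (266,187) and (281,256) in the top view, off the lanes, so I'll leave them alone. Next I'll check an enlarged crop and measure.

```bash
cat > h.py <<'E'
import numpy as np
def ray(d,u,v,z):
    K=d["camera_matrix"];T=d["camera_from_world"];R=T[:3,:3];c=-R.T@T[:3,3]
    w=R.T@np.linalg.inv(K)@[u,v,1];return c+w*(z-c[2])/w[2]
E
python3 - <<'E'
import numpy as np,cv2
from h import ray
d=dict(np.load("pics/top0.npz"));f=d["frame"]
c=f[150:252,280:405];cv2.imwrite("pics/c1.png",cv2.resize(c,None,fx=6,fy=5.8 and 6,interpolation=cv2.INTER_CUBIC)[:,:,::-1])
E
```

```text
(no output)
```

View pics/c1.png

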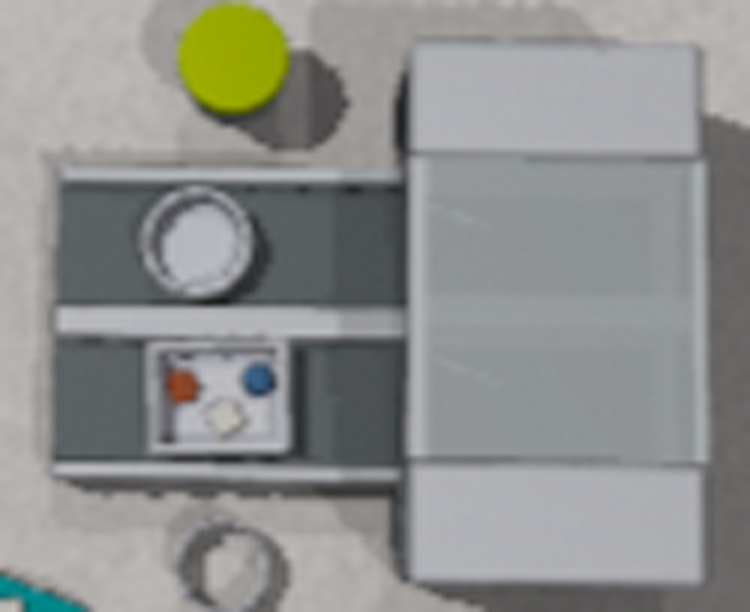

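The crop confirms it. The rectangular silver tray with orange, cream and blue charms is in the near lane, at crop (147–292, 342–455). The round dish is in the far lane at (197,242), the jar is at (234,57) and the cutter ring at (230,562).

```bash
python3 - <<'E'
import numpy as np
from h import ray
d=dict(np.load("pics/top0.npz"))
for n,u,v,z in [("open far",58,166,.04),("open near",54,478,.04),("mid open",56,319,.04),("mid in",405,319,.04),("hous far",410,44,.118),("hous near",408,580,.118),("tray a",147,342,.048),("tray b",292,342,.048),("tray c",292,455,.048),("tray d",147,455,.048),("cutter",230,562,.022),("jar",234,57,.058)]:
    print(n,np.round(ray(d,280+(u-2.5)/6,150+(v-2.5)/6,z),4))
E
```

```text
open far [0.6206 0.1277 0.04  ]
open near [0.4609 0.1278 0.04  ]
mid open [0.5416 0.1278 0.04  ]
mid in [ 0.5415 -0.0497  0.04  ]
hous far [ 0.6657 -0.0485  0.118 ]
hous near [ 0.4108 -0.0455  0.118 ]
tray a [0.529  0.0809 0.048 ]
tray b [0.529  0.0078 0.048 ]
tray c [0.4722 0.0079 0.048 ]
tray d [0.4721 0.0805 0.048 ]
cutter [0.4189 0.0393 0.022 ]
jar [0.6735 0.0371 0.058 ]
```

Emit:
carry_out:
  commands: [0, 1, 0, 0, 1, 0, 1, 0, 0, 1, 0, 1, 0, 0, 1, 0, 1, 0, 0, 1, 0, 1, 0, 0, 1, 0, 1, 0, 0, 1, 0, 1, 0, 0, 1, 0, 1, 0, 0, 1]
  grip_force: 20

```text
time_s: 0.9
tcp_pos: [0.2557, 0.9398, 0.2482]
eef_rot: [180.0, -0.0, -22.3]
contact_force: [0.3, 2.3, 1.3]
gripper_width: 0.0292
```

Emit:
carry_out:
  commands: [0, 1, 0, 0, 1, 0, 1, 0, 0, 1, 0, 1, 0, 0, 1, 0, 1, 0, 0, 1, 0, 1, 0, 0, 1, 0, 0, 0, 0, 1]

```text
time_s: 1.5
tcp_pos: [0.2267, 1.0259, 0.2003]
eef_rot: [-173.3, 0.3, -22.1]
contact_force: [0.2, -0.5, -1.9]
gripper_width: 0.0005
```

Emit:
carry_out:
  commands: [0, 0, 0, 0, 1, 0, -1, 0.5, 0, 1, 0, -1, 0.5, 0, 1, 0, 0, 0, 0, 1]

```text
time_s: 1.9
tcp_pos: [0.2309, 0.9497, 0.2462]
eef_rot: [-173.1, 0.3, -22.3]
contact_force: [0.4, 1.0, 3.0]
gripper_width: 0.0006
```

Emit:
carry_out:
  commands: [0, -0.5, 0.3, 1, 1, 0, -0.5, 0.3, 1, 1, 0, 0, 0, 1, 1, 0, 0, 0, 1, 1, 0, 0, 0, 1, 1, 0, 0, 0, 1, 1, 0, 0, 0, 1, 1, 0, 0, 0, 1, 1]

```text
time_s: 2.7
tcp_pos: [0.2299, 0.915, 0.2679]
eef_rot: [-173.0, 0.4, 9.9]
contact_force: [0.6, -1.1, -0.1]
gripper_width: 0.0005
```

```bash
python3 -c "
from plant import telemetry
print(telemetry.get_state())"
```

```text
{'time_s': 2.7, 'joints': array([ 86.87786887,  44.35967408,  44.21729203,  -1.93602091,
       -83.08129968,  13.08853236]), 'qd': array([-1.99269706,  1.81146338,  5.41692959, -4.99807931, -4.88169154,
       41.81016701]), 'joint_torque': array([  0.21241425, -89.45421696,  31.2931788 ,   7.48570919,
         0.5975166 ,  -1.20285943]), 'tcp_pos': array([0.22992847, 0.9150436 , 0.26793912]), 'eef_rot': array([-172.96278092,    0.35528997,    9.86880623]), 'contact_force': array([ 0.55957372, -1.05316318, -0.14830717]), 'moment': array([-0.43170293, -0.15802721,  0.00176614]), 'gripper_width': 0.00047686202499552235}
```

Emit:
carry_out:
  commands: [0, 0, 0.3, 1, 1, 0, 0, 0.3, 1, 1, 0, 0, 0.3, 1, 1, 0, 0, 0.3, 1, 1, 0, 0, 0, 1, 1, 0, 0, 0, 1, 1, 0, 0, 0, 1, 1, 0, 0, 0, 1, 1]

```text
time_s: 3.5
tcp_pos: [0.2299, 0.9148, 0.3159]
eef_rot: [-173.0, 0.3, 41.9]
contact_force: [-0.7, 0.3, 1.0]
gripper_width: 0.0005
```

Emit:
carry_out:
  commands: [0, 0, 0, 1, 1, 0, 0, 0, 1, 1, 0, 0, 0, 1, 1, 0, 0, 0, 1, 1, 0, 0, 0, 1, 1, 0, 0, 0, 1, 1, 0, 0, 0, 1, 1, 0, 0, 0, 1, 1]

```text
time_s: 4.3
tcp_pos: [0.2299, 0.9148, 0.3158]
eef_rot: [-173.1, 0.3, 73.9]
contact_force: [-0.4, 1.2, 0.3]
gripper_width: 0.0007
```

Emit:
carry_out:
  commands: [0, 0.5, 0, 1, 1, 0.1, 1, 0, 1, 1, 0.25, 1, 0, 0.5, 1, 0.25, 1, 0, 0, 1, 0.25, 1, 0, 0, 1, 0.25, 1, 0, 0, 1, 0.25, 1, 0, 0, 1, 0.25, 1, 0, 0, 1]

```text
time_s: 5.1
tcp_pos: [0.2421, 1.031, 0.2332]
eef_rot: [-175.3, -10.9, 82.6]
contact_force: [-0.2, -0.6, -0.6]
gripper_width: 0.0005
```

Emit:
carry_out:
  commands: [0.25, 1, 0.6, 0, 1, 0.25, 1, 0.6, 0, 1, 0.25, 1, 0.6, 0, 1, 0.25, 1, 0.6, 0, 1, 0.25, 1, 0.6, 0, 1, 0.25, 1, 0.6, 0, 1, 0.25, 1, 0.6, 0, 1, 0.25, 1, 0.6, 0, 1]

```text
time_s: 5.9
tcp_pos: [0.253, 1.106, 0.3184]
eef_rot: [-178.4, -26.7, 81.7]
contact_force: [0.2, 0.8, 0.3]
gripper_width: 0.0004
```

```bash
python3 -c "
from plant import telemetry
s=telemetry.get_state()
print(s['joints'],s['eef_rot'],s['tcp_pos'])"
```

```text
[ 87.10439563  57.63106534  71.70231787   0.83523554 -77.31731193
  84.98589158] [-178.37964856  -26.7212607    81.69501407] [0.25303856 1.10602785 0.31841395]
```

Emit:
carry_out:
  commands: [0.25, 1, 0.7, 0, 1, 0.25, 1, 0.7, 0, 1, 0.25, 1, 0.7, 0, 1, 0.25, 1, 0.7, 0, 1, 0.25, 1, 0.7, 0, 1, 0.25, 1, 0.7, 0, 1, 0.25, 1, 0.7, 0, 1, 0.25, 1, 0.7, 0, 1]

```text
time_s: 6.7
tcp_pos: [0.2652, 1.1737, 0.4178]
eef_rot: [178.3, -43.0, 81.7]
contact_force: [-0.2, 0.1, 0.6]
gripper_width: 0.0007
```

```bash
python3 -c "
from plant import telemetry
s=telemetry.get_state()
from scipy.spatial.transform import Rotation as R
print(s['joints'],s['eef_rot'],s['tcp_pos']);print(R.from_euler('xyz',s['eef_rot'],degrees=True).as_matrix())"
```

```text
[ 88.22289259  56.30144463  71.69548727   6.93751834 -62.87698367
  82.04625293] [178.25497843 -43.01856953  81.71842265] [0.26519624 1.17367011 0.41779043]
[[ 0.1053109   0.98612081  0.12835638]
 [ 0.72350849 -0.16452979  0.67042182]
 [ 0.68223536  0.0222642  -0.73079356]]
```

Emit:
carry_out:
  commands: [0.14, -0.8, 0, -1, 1, 0.14, -0.8, 0, -1, 1, 0.14, -0.8, 0, -1, 1, 0.14, -0.8, 0, -1, 1, 0.14, -0.8, 0, -1, 1, 0.14, -0.8, 0, -1, 1, 0.14, -0.8, 0, -1, 1, 0.14, -0.8, 0, -1, 1]

```text
time_s: 7.5
tcp_pos: [0.3087, 0.9283, 0.4181]
eef_rot: [178.4, -42.9, 50.7]
contact_force: [0.6, -0.0, 0.2]
gripper_width: 0.0003
```

Emit:
carry_out:
  commands: [0.14, -0.6, 0, -1, 1, 0.14, -0.6, 0, -1, 1, 0.14, -0.6, 0, -1, 1, 0.14, -0.6, 0, -1, 1, 0.14, -0.6, 0, -1, 1, 0.14, -0.6, 0, -1, 1, 0.14, -0.6, 0, -1, 1, 0.14, -0.6, 0, -1, 1]

```text
time_s: 8.3
tcp_pos: [0.3536, 0.7369, 0.4179]
eef_rot: [178.5, -42.8, 18.6]
contact_force: [-0.4, 0.5, 0.6]
gripper_width: 0.0004
```

```bash
cat > st.py <<'E'
from plant import telemetry
import numpy as np
s=telemetry.get_state()
from scipy.spatial.transform import Rotation as R
M=R.from_euler('xyz',s['eef_rot'],degrees=True).as_matrix()
p=s['tcp_pos'];t=p+.022*M[:,2]
print(np.round(s['joints'],1),np.round(s['eef_rot'],1),'tcp',np.round(p,4),'tip',np.round(t,4),'zax',np.round(M[:,2],3),'jaw',np.round(M[:,1],3),'az',np.degrees(np.arctan2(M[1,2],M[0,2])).round(2),'lowest',(t[2]-.0095*np.hypot(M[0,2],M[1,2])).round(4),s['contact_force'].round(1))
E
python3 st.py
```

```text
[ 90.3  18.5  -9.8  49.6 -59.1  -7.9] [178.5 -42.8  18.6] tcp [0.3536 0.7369 0.4179] tip [0.368  0.7411 0.4018] zax [ 0.652  0.192 -0.733] jaw [ 0.303 -0.953  0.019] az 16.41 lowest 0.3953 [-0.4  0.5  0.6]
```

Emit:
carry_out:
  commands: [0.14, -0.55, 0, -1, 1, 0.14, -0.55, 0, -1, 1, 0.14, -0.55, 0, -1, 1, 0.14, -0.55, 0, -1, 1, 0.14, -0.55, 0, -1, 1, 0.14, -0.55, 0, -1, 1, 0.14, -0.55, 0, -1, 1, 0.14, -0.55, 0, -1, 1]

```text
time_s: 9.1
tcp_pos: [0.3986, 0.5612, 0.4176]
eef_rot: [178.5, -42.7, -13.4]
contact_force: [0.1, 0.1, -0.4]
gripper_width: 0.0008
```

Emit:
carry_out:
  commands: [0.14, -0.55, 0, -1, 1, 0.14, -0.55, 0, -1, 1, 0.14, -0.55, 0, -1, 1, 0.14, -0.55, 0, -1, 1, 0.14, -0.55, 0, -1, 1, 0.14, -0.55, 0, -1, 1, 0.14, -0.55, 0, -1, 1, 0.14, -0.55, 0, -1, 1]

```text
time_s: 9.9
tcp_pos: [0.4436, 0.3844, 0.4171]
eef_rot: [178.4, -42.7, -45.4]
contact_force: [-0.1, 0.4, 0.2]
gripper_width: 0.0003
```

```bash
python3 st.py
```

```text
[ 78.2  13.9 -11.5  33.4 -92.5 -41.3] [178.4 -42.7 -45.4] tcp [0.4436 0.3844 0.4171] tip [0.4537 0.3734 0.4009] zax [ 0.456 -0.503 -0.734] jaw [-0.725 -0.688  0.02 ] az -47.76 lowest 0.3944 [-0.1  0.4  0.2]
```

Emit:
carry_out:
  commands: [0.14, -0.5, -0.3, -1, 1, 0.14, -0.5, -0.3, -1, 1, 0.14, -0.5, -0.3, -1, 1, 0.14, -0.5, -0.3, -1, 1, 0.14, -0.5, -0.3, -1, 1, 0.14, -0.5, -0.3, -1, 1, 0.14, -0.5, -0.3, -1, 1, 0.14, -0.5, -0.3, -1, 1]

```text
time_s: 10.7
tcp_pos: [0.4885, 0.2242, 0.3203]
eef_rot: [178.4, -42.7, -77.4]
contact_force: [0.2, 0.1, 0.1]
gripper_width: 0.0004
```

Emit:
carry_out:
  commands: [0.14, 0, -0.5, -1, 1, 0.14, 0, -0.5, -1, 1, 0, 0, -0.5, -0.6, 1, 0, 0, -0.3, 0, 1, 0, 0, 0, 0, 1]

```text
time_s: 11.2
tcp_pos: [0.4992, 0.2245, 0.2473]
eef_rot: [178.2, -42.9, -87.5]
contact_force: [-0.6, 0.6, 0.8]
gripper_width: 0.0
```

```bash
python3 st.py
```

```text
[ 58.2  25.1 -13.5  20.9 -89.8 -63.8] [178.2 -42.9 -87.5] tcp [0.4992 0.2245 0.2473] tip [0.4992 0.2096 0.2312] zax [-0.002 -0.681 -0.732] jaw [-0.999 -0.022  0.024] az -90.17 lowest 0.2247 [-0.6  0.6  0.8]
```

Emit:
carry_out:
  commands: [0, -0.35, -0.75, 0, 1, 0, -0.35, -0.75, 0, 1, 0, -0.35, -0.75, 0, 1, 0, -0.35, -0.75, 0, 1, 0, -0.35, -0.75, 0, 1, 0, -0.35, -0.75, 0, 1, 0, 0, -0.1, 0, 1, 0, 0, 0, 0, 1]

```text
time_s: 12.0
tcp_pos: [0.4998, 0.1418, 0.0655]
eef_rot: [178.3, -42.8, -87.5]
contact_force: [0.3, 0.1, 1.0]
gripper_width: 0.0003
```

```bash
python3 st.py; python3 - <<'E'
from plant import cams
import cv2,numpy as np
a=cams.capture("scene")["frame"][140:300,220:420];b=cams.capture("top")["frame"][140:260,260:410]
a=cv2.resize(a,(500,400),interpolation=cv2.INTER_CUBIC);b=cv2.resize(b,(300,240),interpolation=cv2.INTER_CUBIC)
c=np.zeros((400,800,3),np.uint8);c[:,:500]=a;c[:240,500:]=b
cv2.imwrite("pics/c2.png",c[:,:,::-1])
E
```

```text
[ 53.3  32.7 -31.2  26.6 -65.3 -71.3] [178.3 -42.8 -87.5] tcp [0.4998 0.1418 0.0655] tip [0.4998 0.1269 0.0493] zax [ 0.    -0.68  -0.734] jaw [-0.999 -0.024  0.022] az -89.96 lowest 0.0429 [0.3 0.1 1. ]
```

View pics/c2.png

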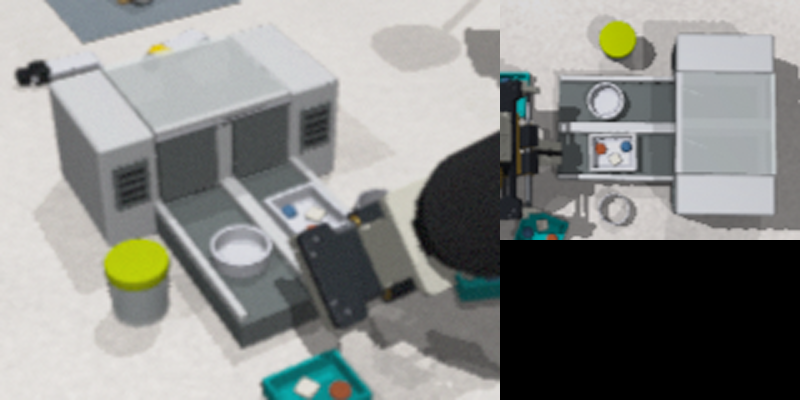

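Emit:
carry_out:
  commands: [0, -0.1, -0.28, 0, 1, 0, -0.3, 0, 0, 1, 0, -0.3, 0, 0, 1, 0, -0.3, 0, 0, 1, 0, -0.3, 0, 0, 1, 0, -0.3, 0, 0, 1, 0, -0.3, 0, 0, 1, 0, -0.3, 0, 0, 1]

```text
time_s: 12.9
tcp_pos: [0.4995, 0.0524, 0.0535]
eef_rot: [178.3, -42.8, -87.6]
contact_force: [-0.5, 0.9, 1.5]
gripper_width: 0.0007
```

```bash
python3 st.py; python3 - <<'E'
from plant import cams
import cv2,numpy as np
a=cams.capture("scene")["frame"][140:300,220:420];b=cams.capture("top")["frame"][140:260,260:410]
a=cv2.resize(a,(500,400),interpolation=cv2.INTER_CUBIC);b=cv2.resize(b,(300,240),interpolation=cv2.INTER_CUBIC)
c=np.zeros((400,800,3),np.uint8);c[:,:500]=a;c[:240,500:]=b
cv2.imwrite("pics/c3.png",c[:,:,::-1])
E
```

```text
[ 46.5  30.4 -40.3  33.4 -58.  -72.6] [178.3 -42.8 -87.6] tcp [0.4995 0.0524 0.0535] tip [0.4995 0.0374 0.0374] zax [-0.    -0.679 -0.734] jaw [-1.    -0.023  0.022] az -90.04 lowest 0.0309 [-0.5  0.9  1.5]
```

View pics/c3.png

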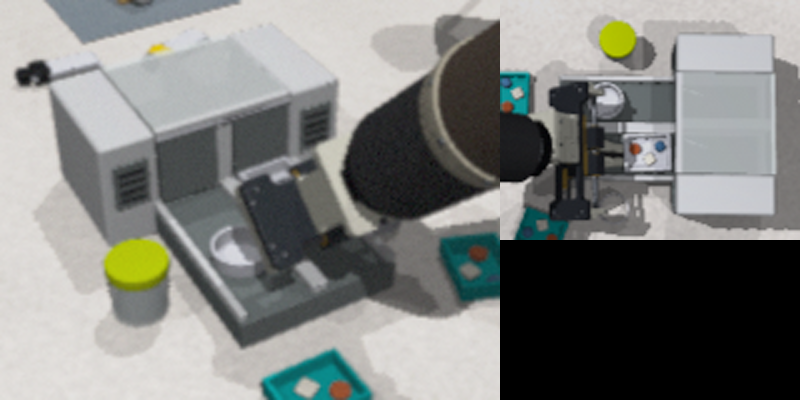

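Emit:
carry_out:
  commands: [0, -0.25, 0.03, 0, 1, 0, -0.25, 0, 0, 1, 0, -0.25, 0, 0, 1, 0, -0.25, 0, 0, 1, 0, -0.25, 0, 0, 1, 0, -0.25, 0, 0, 1, 0, -0.25, 0, 0, 1, 0, -0.25, 0, 0, 1]

```text
time_s: 13.8
tcp_pos: [0.4992, -0.0276, 0.0546]
eef_rot: [178.3, -42.8, -87.5]
contact_force: [0.2, 0.9, -0.8]
gripper_width: 0.0003
```

```bash
python3 st.py; python3 - <<'E'
from plant import cams
import cv2,numpy as np
a=cams.capture("scene")["frame"][140:300,220:420];b=cams.capture("top")["frame"][140:260,260:410]
a=cv2.resize(a,(500,400),interpolation=cv2.INTER_CUBIC);b=cv2.resize(b,(300,240),interpolation=cv2.INTER_CUBIC)
c=np.zeros((400,800,3),np.uint8);c[:,:500]=a;c[:240,500:]=b
cv2.imwrite("pics/c4.png",c[:,:,::-1])
E
```

```text
[ 38.5  27.9 -47.1  41.5 -53.2 -73.5] [178.3 -42.8 -87.5] tcp [ 0.4992 -0.0276  0.0546] tip [ 0.4992 -0.0425  0.0384] zax [-0.001 -0.679 -0.734] jaw [-1.    -0.023  0.022] az -90.08 lowest 0.032 [ 0.2  0.9 -0.8]
```

View pics/c4.png

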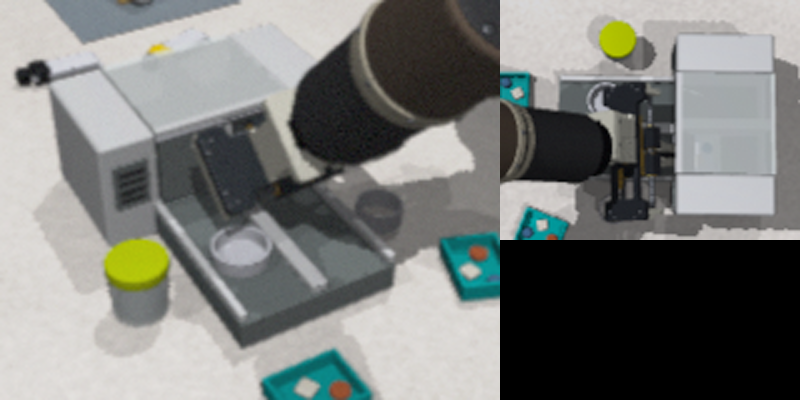

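```bash
python3 - <<'E'
from plant import cams
import cv2,numpy as np
b=cams.capture("top")["frame"][170:240,310:380];a=cams.capture("scene")["frame"][150:240,270:360]
f=lambda i:cv2.resize(i,(400,400),interpolation=cv2.INTER_CUBIC)
cv2.imwrite("pics/c5.png",np.hstack([f(b),f(a)])[:,:,::-1])
E
```

```text
(no output)
```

View pics/c5.png

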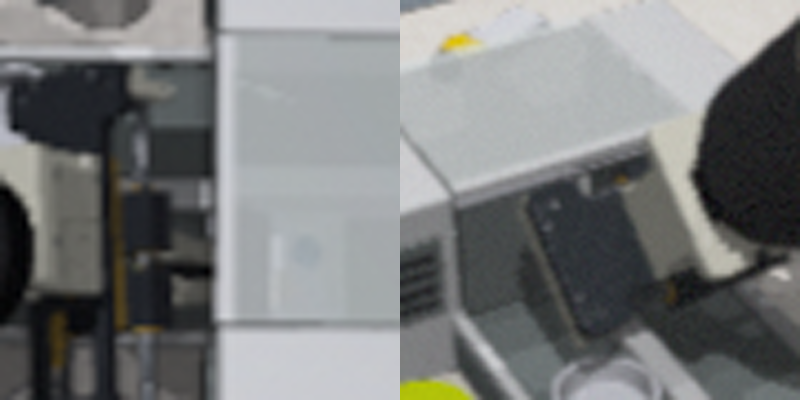

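The top view puts the finger carriages about 21 mm short of the lintel. The tray is visible through the roof, nosing in at crop (270–345, 250). I'll push 16 mm more and watch the force.

Emit:
carry_out:
  commands: [0, -0.1, 0, 0, 1, 0, -0.1, 0, 0, 1, 0, -0.1, 0, 0, 1, 0, -0.1, 0, 0, 1, 0, 0, 0, 0, 1, 0, 0, 0, 0, 1]

```text
time_s: 14.6
tcp_pos: [0.4993, -0.0429, 0.0547]
eef_rot: [178.3, -42.8, -87.5]
contact_force: [-0.4, -0.6, -0.5]
gripper_width: 0.0003
```

```bash
python3 st.py; python3 - <<'E'
from plant import cams
import cv2,numpy as np
b=cams.capture("top")["frame"][170:240,310:380];a=cams.capture("scene")["frame"][150:240,270:360]
f=lambda i:cv2.resize(i,(400,400),interpolation=cv2.INTER_CUBIC)
cv2.imwrite("pics/c6.png",np.hstack([f(b),f(a)])[:,:,::-1])
E
```

```text
[ 36.7  27.5 -48.3  43.4 -52.4 -73.7] [178.3 -42.8 -87.5] tcp [ 0.4993 -0.0429  0.0547] tip [ 0.4992 -0.0579  0.0385] zax [-0.001 -0.68  -0.734] jaw [-1.    -0.022  0.022] az -90.08 lowest 0.0321 [-0.4 -0.6 -0.5]
```

View pics/c6.png

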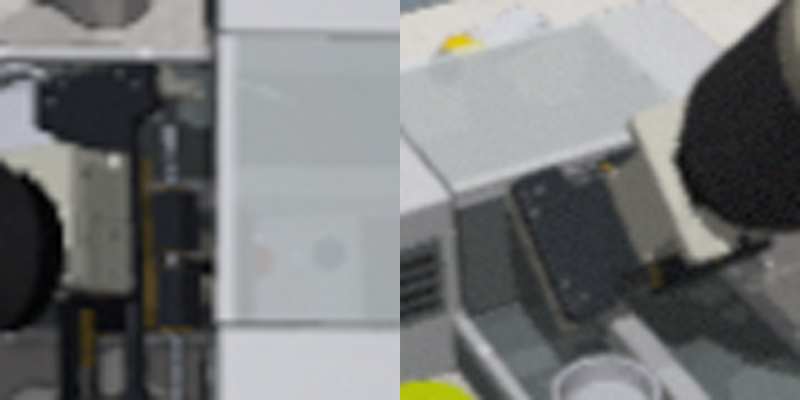

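The tray's front edge is at crop x≈365, which is box x ≈82 mm, so its rear is at about 12 mm, past the step. There is no contact force. I'll draw back along the same line.

Emit:
carry_out:
  commands: [0, 0.25, 0, 0, 1, 0, 0.3, 0, 0, 1, 0, 0.3, 0, 0, 1, 0, 0.3, 0, 0, 1, 0, 0.4, 0, 0, 1, 0, 0.5, 0, 0, 1, 0, 0.5, 0, 0, 1, 0, 0.5, 0, 0, 1]

```text
time_s: 15.5
tcp_pos: [0.4992, 0.0814, 0.0545]
eef_rot: [178.3, -42.8, -87.5]
contact_force: [0.1, 0.4, 0.1]
gripper_width: 0.0005
```

Emit:
carry_out:
  commands: [0, 0.5, 0, 0, 1, 0, 0.5, 0, 0, 1, 0, 0.5, 0.3, 0, 1, 0, 0.5, 0.6, 0, 1, 0, 0.5, 0.7, 0, 1, 0, 0.5, 0.7, 0, 1, 0, 0.5, 0.7, 0, 1, 0, 0.3, 0.3, 0, 1]

```text
time_s: 16.3
tcp_pos: [0.4994, 0.2348, 0.1889]
eef_rot: [178.4, -42.6, -87.5]
contact_force: [0.8, -0.2, -0.3]
gripper_width: -0.0001
```

```bash
python3 st.py; python3 - <<'E'
from plant import cams
import cv2,numpy as np
d=cams.capture("top");b=d["frame"][145:255,280:405];a=cams.capture("scene")["frame"][150:280,240:400]
np.savez("pics/top9.npz",**d)
f=lambda i:cv2.resize(i,(400,352),interpolation=cv2.INTER_CUBIC)
cv2.imwrite("pics/c7.png",np.hstack([f(b),f(a)])[:,:,::-1])
E
```

```text
[ 58.7  28.5 -16.   20.8 -84.  -66.3] [178.4 -42.6 -87.5] tcp [0.4994 0.2348 0.1889] tip [0.4995 0.2199 0.1727] zax [ 0.002 -0.677 -0.736] jaw [-0.999 -0.025  0.02 ] az -89.83 lowest 0.1662 [ 0.8 -0.2 -0.3]
```

View pics/c7.png

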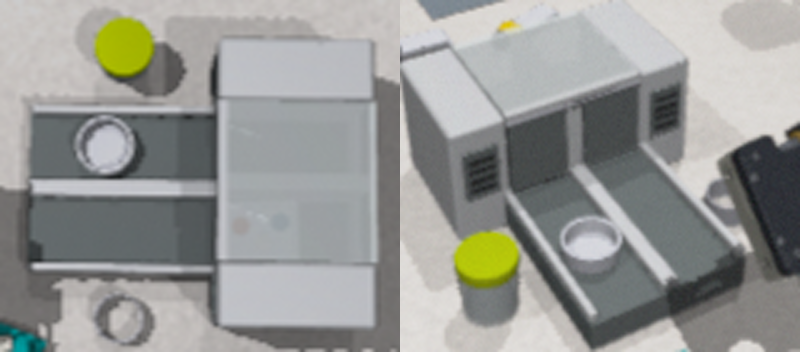

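Both flaps hang shut, and the dish, jar and cutter have not moved. One contrast-enhanced crop will show whether the tray lies flat.

```bash
python3 - <<'E'
import numpy as np,cv2
from plant import cams
f=np.mean([cams.capture("top")["frame"].astype(float) for _ in range(6)],0)[195:232,346:402]
g=np.clip((f-np.percentile(f,2))/(np.percentile(f,97)-np.percentile(f,2)),0,1)*255
cv2.imwrite("pics/c8.png",cv2.resize(g.astype(np.uint8),None,fx=14,fy=14,interpolation=cv2.INTER_CUBIC)[:,:,::-1])
E
```

```text
(no output)
```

View pics/c8.png

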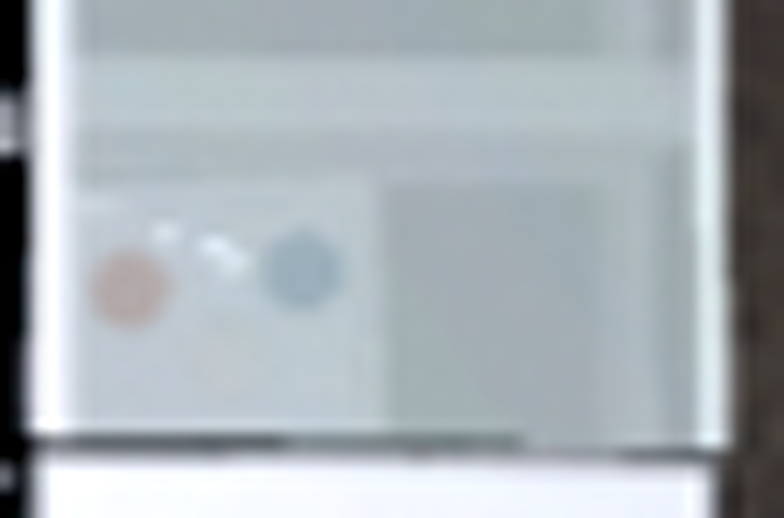

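```bash
python3 - <<'E'
import numpy as np
from h import ray
d=dict(np.load("pics/top0.npz"))
P=lambda u,v,z:ray(d,346+(u-6.5)/14,195+(v-6.5)/14,z)
Q=lambda u,v,z:ray(d,280+(u-2.5)/6,150+(v-2.5)/6,z)
print("front now",P(378,300,.026),"->rear box x",-.0505-P(378,300,.026)[1]-.07)
print("charm dist now",np.linalg.norm(P(131,288,.02)-P(301,271,.02)),"before",np.linalg.norm(Q(182,385,.042)-Q(258,380,.042)))
print("charm mid to front now",(P(131,288,.02)+P(301,271,.02))[1]/2-P(378,300,.026)[1],"before",(Q(182,385,.042)+Q(258,380,.042))[1]/2-.0078)
E
```

```text
front now [ 0.50221955 -0.12834841  0.026     ] ->rear box x 0.007848412994018297
charm dist now 0.03772588650629072 before 0.038527877793308664
charm mid to front now 0.034866131925318955 before 0.0363869347814861
```

The evidence for flatness is inconclusive: the rear measures about 8 mm past the flap plane and the charm spacing is slightly short. I'll go in again, about 4 mm deeper. If the tray is flat the tips pass 6 mm above it; if it still hangs on the step they push it off.

Emit:
carry_out:
  commands: [0, -0.3, -0.3, 0, 1, 0, -0.5, -0.7, 0, 1, 0, -0.5, -0.7, 0, 1, 0, -0.5, -0.7, 0, 1, 0, -0.5, -0.6, 0, 1, 0, -0.5, -0.3, 0, 1, 0, -0.5, 0, 0, 1, 0, -0.5, 0, 0, 1]

```text
time_s: 17.5
tcp_pos: [0.4989, 0.0779, 0.0539]
eef_rot: [178.2, -42.8, -87.5]
contact_force: [0.2, -0.4, -0.1]
gripper_width: 0.0004
```

Emit:
carry_out:
  commands: [0, -0.5, 0, 0, 1, 0, -0.5, 0, 0, 1, 0, -0.5, 0, 0, 1, 0, -0.4, 0, 0, 1, 0, -0.3, 0, 0, 1, 0, -0.3, 0, 0, 1, 0, -0.3, 0, 0, 1, 0, 0, 0, 0, 1]

```text
time_s: 18.3
tcp_pos: [0.4988, -0.0343, 0.0546]
eef_rot: [178.2, -42.8, -87.6]
contact_force: [-0.0, -0.3, 0.2]
gripper_width: 0.0003
```

```bash
python3 st.py
```

```text
[ 37.8  27.7 -47.6  42.2 -52.9 -73.6] [178.2 -42.8 -87.6] tcp [ 0.4988 -0.0343  0.0546] tip [ 0.4987 -0.0492  0.0385] zax [-0.002 -0.68  -0.733] jaw [-1.    -0.021  0.023] az -90.17 lowest 0.032 [-0.  -0.3  0.2]
```

Emit:
carry_out:
  commands: [0, -0.1, 0, 0, 1, 0, -0.1, 0, 0, 1, 0, -0.08, 0, 0, 1, 0, -0.05, 0, 0, 1, 0, 0, 0, 0, 1]

```text
time_s: 18.8
tcp_pos: [0.5, -0.0449, 0.0545]
eef_rot: [178.4, -42.7, -87.6]
contact_force: [-1.7, 6.1, 0.6]
gripper_width: 0.0007
```

```bash
python3 st.py; python3 - <<'E'
import numpy as np,cv2
from plant import cams
f=np.mean([cams.capture("top")["frame"].astype(float) for _ in range(6)],0)[195:232,346:402]
g=np.clip((f-np.percentile(f,2))/(np.percentile(f,97)-np.percentile(f,2)),0,1)*255
cv2.imwrite("pics/c9.png",cv2.resize(g.astype(np.uint8),None,fx=14,fy=14,interpolation=cv2.INTER_CUBIC)[:,:,::-1])
E
```

```text
[ 36.4  27.4 -48.4  43.8 -52.1 -73.8] [178.4 -42.7 -87.6] tcp [ 0.5    -0.0449  0.0545] tip [ 0.5    -0.0599  0.0383] zax [ 0.001 -0.678 -0.735] jaw [-1.    -0.023  0.02 ] az -89.94 lowest 0.0319 [-1.7  6.1  0.6]
```

View pics/c9.png

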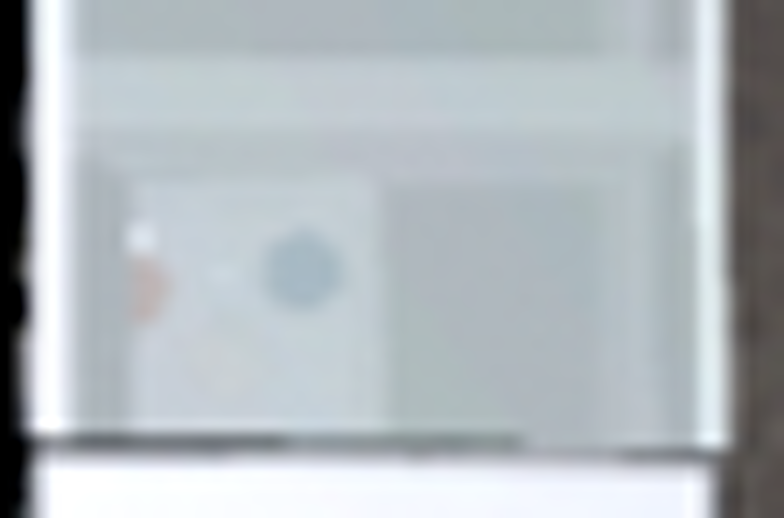

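The blue charm (302,271) and the front edge (378) have not moved, although the tips went over the tray's rear. So the tray lies flat, below tip level. The 6 N is the gripper body lightly touching the lintel, so I'm backing out now.

Emit:
carry_out:
  commands: [0, 0.25, 0, 0, 1, 0, 0.3, 0, 0, 1, 0, 0.3, 0, 0, 1, 0, 0.3, 0, 0, 1, 0, 0.4, 0, 0, 1, 0, 0.5, 0, 0, 1, 0, 0.5, 0, 0, 1, 0, 0.5, 0, 0, 1]

```text
time_s: 19.9
tcp_pos: [0.4992, 0.0781, 0.0545]
eef_rot: [178.3, -42.8, -87.5]
contact_force: [0.1, 0.4, 0.5]
gripper_width: 0.0007
```

Emit:
carry_out:
  commands: [0, 0.5, 0, 0, 1, 0, 0.5, 0, 0, 1, 0, 0.5, 0.3, 0, 1, 0, 0.5, 0.6, 0, 1, 0, 0.5, 0.7, 0, 1, 0, 0.5, 0.7, 0, 1, 0, 0.5, 0.7, 0, 1, 0, 0.3, 0.3, 0, 1]

```text
time_s: 20.7
tcp_pos: [0.4994, 0.2315, 0.1889]
eef_rot: [178.4, -42.6, -87.5]
contact_force: [0.1, -0.2, 0.7]
gripper_width: 0.0003
```

Emit:
carry_out:
  commands: [0, 0, 0, 0, 1, 0, 0, 0, 0, 1, 0, 0, 0, 0, 1, 0, 0, 0, 0, 1, 0, 0, 0, 0, 1]

```text
time_s: 21.2
tcp_pos: [0.4992, 0.2275, 0.1861]
eef_rot: [178.2, -42.8, -87.5]
contact_force: [0.1, -0.5, -0.0]
gripper_width: 0.0009
```

```bash
python3 st.py; python3 - <<'E'
from plant import cams
import cv2,numpy as np
b=cams.capture("top")["frame"][145:255,280:405];a=cams.capture("scene")["frame"][150:280,240:400]
f=lambda i:cv2.resize(i,(400,352),interpolation=cv2.INTER_CUBIC)
cv2.imwrite("pics/c10.png",np.hstack([f(b),f(a)])[:,:,::-1])
E
```

```text
[ 58.4  28.5 -16.7  21.  -83.6 -66.3] [178.2 -42.8 -87.5] tcp [0.4992 0.2275 0.1861] tip [0.4992 0.2125 0.17  ] zax [-0.002 -0.68  -0.733] jaw [-0.999 -0.022  0.023] az -90.14 lowest 0.1635 [ 0.1 -0.5 -0. ]
```

View pics/c10.png

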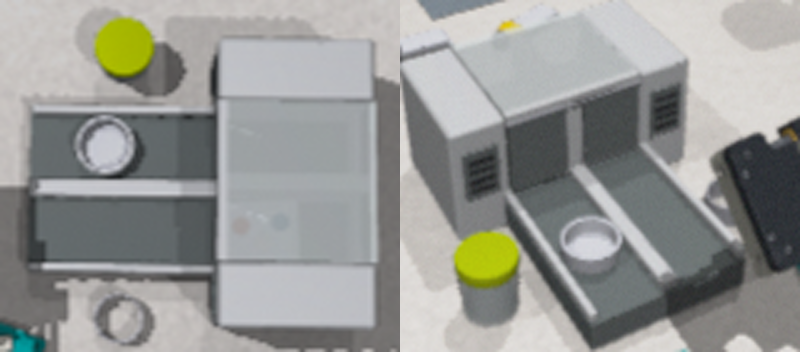

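Both flaps are shut, the tray is inside with its charms at (240,226) and (280,222), and the dish, jar and cutter haven't moved. Handing in.

```bash
python3 -c "
from plant import r
print(r.close_job())"
```

```text
the job is handed in; nothing more can be done
None
```

The rectangular tray is inside the box on the lower floor and its flap is shut behind it; I handed the job in at about 21 s of the 43 s allowed.

- **How it was done:** The move rows cannot tilt the tool. I got a 43° tilt by driving the arm past its reach in free space, then turned the tips toward the box and pushed the tray with the closed fingertips. I then drew the fingers back out.
- **Last checks:** Both flaps hang shut, and the dish, jar and cutter look unmoved. I did not re-check the bystanders farther from the lanes in the final crop. The tool was clear of everything, with no contact force.
- **Checks that disagreed:** The first two checks on whether the tray lay flat were inconclusive. The charm spacing measured about 2% short. The tray's rear came out about 8 mm past the flap plane in one picture and about 12 mm in another.
- **How I settled it:** I put the fingers through the flap again, just above the tray's expected height, and the tray did not move, so I take it to be flat. On that second pass the gripper body seems to have touched the lintel, with about 6 N read at the end of the pass (limit 40 N).
- **Joint range:** While I was tilting the tool, joint 3 was held right at the end of its range (71.70° of 71.71°); I saw no reading beyond it.

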